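# Clamp a gift box in the wrapping holder

### The arm

A 6-joint arm with a two-finger parallel gripper is mounted at the origin on a cart in front of the work surface, level with it; the furniture and walls round the work are solid. World frame = base frame: x ahead of the robot, y to its left, z up, the work surface at z = 0. Lengths are in mm, angles in rad, forces in N, time in s.
With the tool pointing down it reaches from about 275 to 850 mm from the base axis. Payload 5.2 kg.
Tool frame: the origin (TCP) lies on the centre line of the jaws, within the pads' length; the fingertips stand 22 mm ahead of it and the grasp point (between the pads) lies 3 mm ahead of it; z points along the fingers, y is the line along which they close (so a half turn about z gives the same grasp; the last joint's range is limited). The gripper opens to 85 mm and grips with 20 to 120 N. Pads are 22 mm wide; open, the fingers measure 114 mm over their backs; the gripper's body (76 mm by 85 mm) begins 54 mm behind the grasp point. The pads swing forward as they close: fully open they stand 13 mm farther back than shut.
Start: joints at [1.134, 0.259, 1.535, -0, 1.348, -0.203], TCP at [127.399, 535.046, 253.31] pointing down, gripper open.
Joint ranges: [-3.14, 3.14], [-0.91, 2.08], [0.19, 2.58], [-1.22, 4.36], [0.22, 2.71], [-3.12, 3.12]. Speed limits (rad/s): [2.57, 2.57, 3.14, 3.14, 3.14, 3.14].

### API

Orientations are given as a unit quaternion [w, x, y, z].
In Python, from rig import manip, viewer gives the robot as it stands. The module is installed in compiled form; this text tells all that it offers.
- The arm moves only by the tool carry_out, never from a script. Its arguments are lists of equal length, an entry for each row: "delta_pos": the shift along the tool's x, y, z in mm, a list of three; "yaw": the turn about the tool's z in rad; "fingers": the opening, from 0 (shut) to 1 (fully open). A call has 1 to 10 rows; each row is the pose to reach, as a shift and turn from the pose commanded when the call began, along the tool's axes at that moment; what a row does not reach only later rows make up. A row lasts 1/12 s, in which the tool goes at most 41.7 mm and 7.16 degrees, less where a joint would pass 70% of its speed; a pose out of reach is approached as far as the arm can. A call with a gripper value outside its range is refused whole. The fingers move at their own pace and stop on an object; "force" is the grip in N (left out, the last holds). Time passes only in rows, so rows that repeat a pose let the fingers close. It gives the time, the measured TCP pose, the force, the opening and the grip force at its end, in the units of the state.
- manip.observe(): the state, without advancing time (a new reading comes with each control period).
- viewer.read_camera(name): name is "scene" or "top"; returns a dict with "frame" (384x512x3 uint8, blue, green, red), "intrinsics" (3x3 intrinsics, pixels), "extrinsics" (4x4, takes a point from camera to world coordinates). Camera axes: x right, y down, z forward; pixel columns grow to the right and rows downward; lengths in mm; the calibration is good to about 2 mm. A picture is of the moment at which its call begins. There is no depth.
- manip.finish_job(): hands the job in; it is judged then, once.
The state is a dict: "t": time; "joints": joint angles; "joint_velocities": joint speeds; "effort": joint torques, N m; "position": TCP position; "eef_rot": TCP orientation; "force": force on the tool from outside, world axes, zero at the start; "wrist_torque": the same for the moment, N m; "gripper_width": finger opening in mm; "gripper_force": force on a finger pad.
Only numpy, scipy, OpenCV 4.12 (cv2) and the standard library are available. Lean on these libraries where they do the work, as an engineer would, in place of code of your own. Each camera call takes 0.05 s, during which the arm holds its last target. There are 200 camera calls.

### The job

Clamp the small wrapped gift box in the wooden wrapping holder, ready for its label: draw the sprung curved arm back by its upright post until it stays open by itself, set the box down on the board and press it gently home into the corner against both fixed wooden edges, then lead the arm back by its post and ease it onto the box, never letting it snap, so that it clamps the box there. Do not ram the box against the edges, leave the other things where they are, and let go of everything.

Things in the scene. Friction and masses are not known exactly. Their poses are not given: they have to be found in the camera images.
- gift_box: small wrapped gift box with a crossed ribbon, loose, about 0.11 kg; solid body 62 x 62 mm, 55 mm high; origin at the centre of its underside, z up, x and y along its sides (a quarter turn makes no difference); it starts on the table to the left of the holder
- holder: fixed wooden holder; frame x away from the robot, y left, turned by its yaw; origin on the table below the centre of the seated box. Board 12 mm thick, x -125..52, y -110..52 mm; two fixed edges 22 mm high on it form the far left corner. A seated box: centre over the origin, underside at 12 mm, sides along the holder's x and y
- back_edge: fixed wooden bar of the holder, 12 mm thick in x, 62 mm long in y, 22 mm high; origin at the centre of its underside, at (37, 0, 12) mm in the holder's frame; its inner face, at x = 31 mm, takes the far side of the box
- side_edge: fixed wooden bar of the holder, 74 mm long in x, 12 mm thick in y, 22 mm high; origin at the centre of its underside, at (6, 37, 12) mm in the holder's frame; its inner face, at y = 31 mm, takes the left side of the box
- spring_arm (a joint): arm angle (rad) about an upright pivot, growing as it opens (anticlockwise from above). 0: closed stop, holder empty; 0.10 to 0.12: at rest on a seated box, pushing its near right corner with about 5 N, too little to drag a box home; below 0.50 a spring pulls it shut (3 to 4 N at the post) and, let go, it snaps; above 0.50 it stays open (1 N); hard open stop at 0.60
- clamp_bar: curved round steel bar of the sprung arm with its upright post; bar 10 mm thick, top 32 mm above the table; origin on the pivot axis 20 mm above the table. x: along the arm, y: to the opening side. At angle 0 its x axis points 2.236 rad from the holder's x. The stretch x 66..96 mm meets the box; the post stands at (135, 20) mm
- post_top (a point): top of the round upright post (14 mm thick) at the free end of the arm, 77 mm above the table; the post can be pinched from above between 35 and 77 mm above the table. It travels on a circle of 136.5 mm radius about the pivot
- pivot_top (a point): the pivot of the arm, on its axis, 34 mm above the table, at (22, -91) mm in the holder's frame
- tape_roll: roll of tape lying flat, 77 mm across, 19 mm high, between the box and the robot; bystander
- date_stamp: wooden stamp with a turned handle, 30 x 50 x 68 mm, in front of the holder, to the right; bystander
- cocoa_tin: round tin, 68 mm across, 91 mm high, behind the holder; bystander
- scoop: brass scoop, 177 mm long, behind the holder; bystander
- praline: flat chocolate, 44 x 60 x 13 mm, behind the holder; bystander
- tasting_bowl: white bowl, 150 mm across, 83 mm high, far right; bystander
- mallet: wooden mallet, 189 mm long, at the near left; bystander
- order_pad: paper pad, 100 x 70 x 10 mm, at the near right; bystander
- ribbon_stand: fixed wooden ribbon stand with three spools, 130 x 240 mm, 170 mm high, to the right of the holder; keep clear of it, above all when coming in from the right
There are look-alikes about, which are no part of the job. Of the things that look like the gift_box, the larger one is meant.

How it is judged:
By the outcome, as a careful person would: the job done as asked, in the order asked, and still so for the second after the job is handed in, with the robot touching nothing.
It also fails if it takes over 72 s, if anything falls off the work surface, if the arm or the gripper's body presses on something with over 40 N, if the wrist force passes 120 N, or if a joint passes its speed limit or range.

## Working session

There is one attempt and no reset: what is moved stays moved. The work goes in short steps, Python scripts to look and compute and a tool call to move; the robot and the scene stay as the last step left them, time stands still between calls to the robot, and variables do not carry over. Pictures are saved under pics/ and viewed, at most 10 in all, crops included, and the job is handed in when it is done.

Besides the shell and the picture viewer there is one more tool, called after "Call:" by a JSON object that holds its "name" and its "arguments". carry_out: Moves the arm, as the interface text tells. Its arguments: {"type":"object","properties":{"delta_pos":{"type":"array"},"yaw":{"type":"array"},"fingers":{"type":"array"},"force":{"type":"number"}},"required":["delta_pos","yaw","fingers"]}

```bash
mkdir -p pics
cat > h.py <<'E'
from rig import manip, viewer
import numpy as np, cv2
def cam(n):
    c=viewer.read_camera(n); return c["frame"],np.array(c["intrinsics"]),np.array(c["extrinsics"])
def ray(K,T,u,v,z):
    d=T[:3,:3]@np.linalg.solve(K,[u,v,1]); o=T[:3,3]; return o+d*(z-o[2])/d[2]
def proj(K,T,p):
    q=T[:3,:3].T@(np.array(p,float)-T[:3,3]); q=K@q; return q[:2]/q[2]
E
python3 - <<'E'
from h import *
for n in("top","scene"):
    f,K,T=cam(n); cv2.imwrite(f"pics/{n}0.png",cv2.resize(f,(800,600),interpolation=cv2.INTER_CUBIC)); cv2.imwrite(f"{n}0raw.png",f)
    np.savez(n,K=K,T=T); print(K.round(1).tolist(),T.round(3).tolist())
s=manip.observe(); print({k:np.round(v,3).tolist() for k,v in s.items()})
E
```

```text
[[406.9, 0.0, 250.9], [0.0, 406.9, 185.7], [0.0, 0.0, 1.0]] [[-0.012, -0.998, 0.054, 493.476], [-1.0, 0.012, -0.007, 49.096], [0.006, -0.054, -0.999, 1195.768], [0.0, 0.0, 0.0, 1.0]]
[[363.8, 0.0, 259.5], [0.0, 363.8, 191.5], [0.0, 0.0, 1.0]] [[0.739, -0.465, 0.487, 146.215], [-0.673, -0.521, 0.525, -402.616], [0.01, -0.716, -0.698, 675.608], [0.0, 0.0, 0.0, 1.0]]
{'t': 0.1, 'joints': [1.134, 0.259, 1.536, 0.0, 1.348, -0.203], 'joint_velocities': [-0.002, -0.001, -0.005, 0.0, 0.002, 0.0], 'effort': [0.003, -44.697, -29.125, -0.0, 0.006, 0.0], 'position': [127.204, 534.641, 252.538], 'eef_rot': [-0.0, 0.117, 0.993, -0.001], 'force': [-0.03, -0.255, 0.815], 'wrist_torque': [0.041, 0.011, -0.072], 'gripper_force': 0.0, 'gripper_width': 85.327}
```

View pics/top0.png

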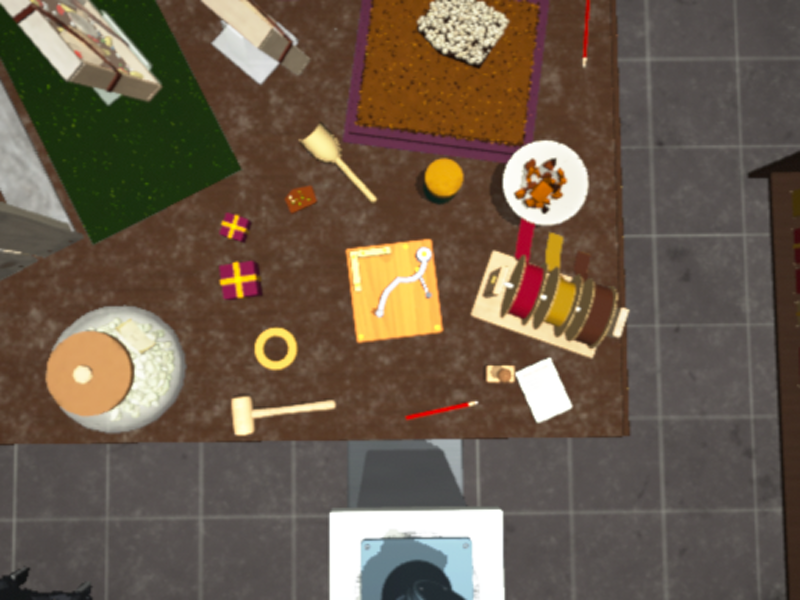

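View pics/scene0.png

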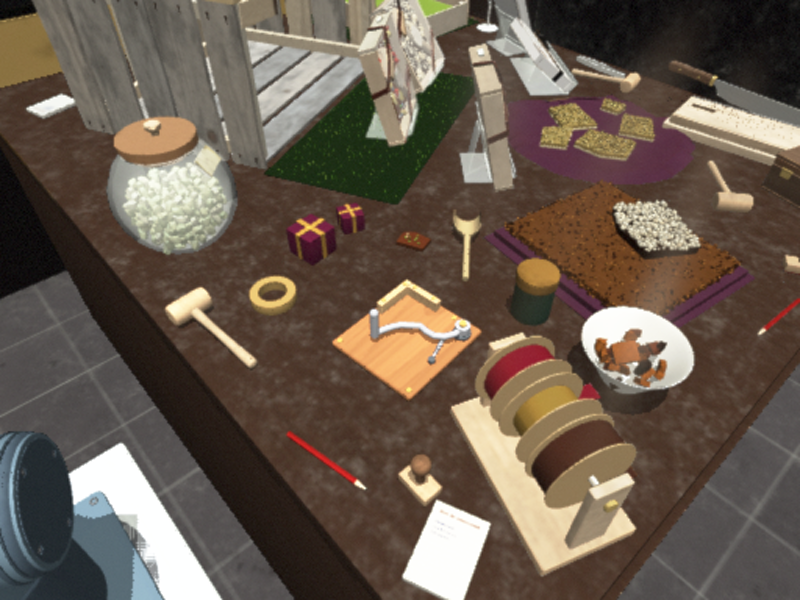

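The top view shows two boxes like the gift_box: a larger one at (240,280) and a smaller one at (235,228). The larger is meant. The holder is at (395,290), with its pivot at (424,255) and the post at about (379,313). I'll take a close crop and measure.

Run:
```python
from h import *
f=cv2.imread("top0raw.png"); c=f[130:230,130:290]; cv2.imwrite("pics/crop1.png",cv2.resize(c,(800,500),interpolation=cv2.INTER_CUBIC))
d=np.load("top.npz");K,T=d["K"],d["T"]
hsv=cv2.cvtColor(f,cv2.COLOR_BGR2HSV)
# board: orange/bright
def comps(m,x0,x1,y0,y1,z):
    mm=np.zeros_like(m); mm[y0:y1,x0:x1]=m[y0:y1,x0:x1]
    mm=cv2.morphologyEx(mm,cv2.MORPH_CLOSE,np.ones((5,5)))
    cs,_=cv2.findContours(mm,cv2.RETR_EXTERNAL,cv2.CHAIN_APPROX_NONE); k=max(cs,key=cv2.contourArea)
    r=cv2.minAreaRect(k); b=cv2.boxPoints(r)
    print(r); w=np.array([ray(K,T,*p,z)[:2] for p in b]); print(w.round(1).tolist(),"c",w.mean(0).round(1)); 
    e=np.diff(np.vstack([w,w[:1]]),axis=0); print("len",np.linalg.norm(e,axis=1).round(1),"ang",np.arctan2(e[:,1],e[:,0]).round(3))
comps(cv2.inRange(f,(0,0,120),(255,255,255)),215,290,145,225,12)
box=cv2.inRange(hsv,(0,90,70),(179,255,255)); 
print(hsv[180,150],hsv[188,140],hsv[195,130])
comps(cv2.inRange(hsv,(140,90,50),(179,255,255))|cv2.inRange(hsv,(15,150,150),(35,255,255)),135,170,162,200,55)
```

```text
((251.9364776611328, 185.4496307373047), (62.16447830200195, 56.85356521606445), 83.41805267333984)
[[639.9, 129.7], [657.2, -35.7], [476.5, -53.6], [459.7, 110.5]] c [558.3  37.7]
len [166.3 181.5 165.  181.2] ang [-1.467 -3.043  1.673  0.106]
[ 27 255 253] [ 12 103 102] [ 12 118  95]
((152.94998168945312, 178.6499786376953), (23.617366790771484, 26.02153205871582), 81.8698959350586)
[[606.2, 356.5], [615.8, 284.2], [549.9, 274.9], [540.4, 347.0]] c [578.1 315.7]
len [72.9 66.6 72.7 66.5] ang [-1.439 -3.001  1.701  0.144]
```

View pics/crop1.png

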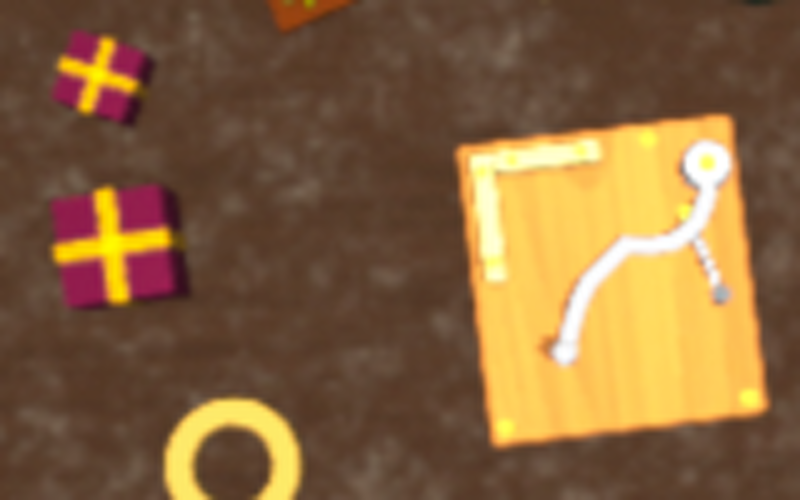

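The crop confirms the choice: the larger box is at crop (113,245) and the smaller look-alike at (102,78). The pivot is at crop (707,162) and the post top at (564,352). Next I'll cross-check these with a calculation.

```bash
cat >> h.py <<'E'
from scipy.spatial.transform import Rotation as R
def rel(p,ang=None):
    "shift in tool axes from measured pose to world p; yaw for closing-line world angle ang"
    s=manip.observe(); q=s["eef_rot"]; r=R.from_quat([q[1],q[2],q[3],q[0]]).as_matrix()
    a=np.arctan2(r[1,1],r[0,1]); d=r.T@(np.array(p,float)-s["position"])
    y=None if ang is None else -((ang-a+np.pi/2)%np.pi-np.pi/2)
    return d.round(1).tolist(), None if y is None else round(float(y),3), round(float(a),3)
E
cat > geo.py <<'E'
import numpy as np
yaw=0.104; O=np.array([591.6,70.3])
def H(x,y): c,s=np.cos(yaw),np.sin(yaw); return O+np.array([c*x-s*y,s*x+c*y])
P=H(22,-91)
def post(t): a=yaw+2.236+t+np.arctan2(20,135); return P+136.5*np.array([np.cos(a),np.sin(a)]), a-np.pi/2
E
python3 - <<'E'
from h import *; import geo
d=np.load("top.npz");K,T=d["K"],d["T"]
u=lambda x,y:(130+(x+.5)/5-.5,130+(y+.5)/5-.5)
print("pivot",ray(K,T,*u(707,162),34).round(1),geo.P.round(1))
print("post",ray(K,T,*u(564,352),77).round(1),geo.post(0)[0].round(1))
print("box",ray(K,T,*u(113,245),56).round(1))
print("ribbon ends",[ray(K,T,*u(*p),56)[:2].round(1) for p in((105,188),(120,302),(54,252),(172,238))])
d=np.load("scene.npz");K2,T2=d["K"],d["T"]
for n,p in dict(pivot=[*geo.P,34],post=[*geo.post(0)[0],77],box=[577,317,56],stampguess=ray(K,T,321,238,40),stand=ray(K,T,303,200,12)).items(): print(n,np.round(p,1),(proj(K2,T2,p)*1.5625).round(1))
for t in(0,.15,.3,.45,.56): print(t,geo.post(t)[0].round(1),geo.post(t)[1].round(3))
print(rel([*geo.post(0)[0],150],1.1))
E
```

```text
pivot [623.5 -17.5  34. ] [622.9 -17.9]
post [514.7  65.1  77. ] [514.6  65.2]
box [578.1 317.5  56. ]
ribbon ends [array([610.2, 322. ]), array([546.1, 313.6]), array([574.6, 350.5]), array([581.7, 284.5])]
pivot [622.9 -17.9  34. ] [461.6 323.5]
post [514.6  65.2  77. ] [372.8 308.6]
box [577 317  56] [309.6 226.1]
stampguess [ 405.3 -155.4   40. ] [420.8 466.6]
stand [ 513.8 -110.3   12. ] [454.3 407.9]
0 [514.6  65.2] 0.916
0.15 [503.4  48.1] 1.066
0.3 [494.9  29.5] 1.216
0.45 [489.3   9.8] 1.366
0.56 [487.  -5.] 1.476
([-485.7, -366.8, 103.0], 0.237, 1.337)
```

Call:
{"name": "carry_out", "arguments": {"delta_pos": [[-486,-367,80],[-486,-367,80],[-486,-367,80],[-486,-367,80],[-486,-367,80],[-486,-367,80],[-486,-367,80],[-486,-367,80],[-486,-367,80],[-486,-367,80]], "yaw": [0.24,0.24,0.24,0.24,0.24,0.24,0.24,0.24,0.24,0.24], "fingers": [0.6,0.6,0.6,0.6,0.6,0.6,0.6,0.6,0.6,0.6], "force": 20}}

```text
t: 0.93
position: [391.1, 214.7, 198.7]
eef_rot: [-0.0, 0.235, 0.972, 0.0]
force: [0.9, 0.8, -0.1]
gripper_width: 51.1
gripper_force: 0.0
```

```bash
python3 -c "
from h import *; import geo
print(rel([*geo.post(0)[0],130],1.1),manip.observe()['position'])"
```

```text
([-178.2, -76.6, 68.7], -0.003, 1.097) [391.05570171 214.66825966 198.71172046]
```

Call:
{"name": "carry_out", "arguments": {"delta_pos": [[-170,-73,65],[-170,-73,65],[-170,-73,65],[-170,-73,65],[-170,-73,65],[-170,-73,65],[-170,-73,65]], "yaw": [0,0,0,0,0,0,0], "fingers": [0.5,0.5,0.5,0.5,0.5,0.5,0.5]}}

```text
t: 1.52
position: [508.4, 72.7, 132.8]
eef_rot: [-0.001, 0.236, 0.972, -0.0]
force: [0.0, 1.1, 0.3]
gripper_width: 42.9
gripper_force: 0.0
```

```bash
python3 -c "
from h import *; import geo
print(rel([*geo.post(0)[0],64],1.1),manip.observe()['position'])"
```

```text
([-9.2, -3.7, 68.8], -0.006, 1.094) [508.35371393  72.66541153 132.81607224]
```

Call:
{"name": "carry_out", "arguments": {"delta_pos": [[-9,-4,15],[-9,-4,40],[-9,-4,67],[-9,-4,67],[-9,-4,67],[-9,-4,67],[-9,-4,67],[-9,-4,67],[-9,-4,67]], "yaw": [0,0,0,0,0,0,0,0,0], "fingers": [0.5,0.5,0.5,0.5,0.1,0,0,0,0], "force": 25}}

```text
t: 2.27
position: [513.0, 64.3, 68.4]
eef_rot: [-0.001, 0.234, 0.972, -0.002]
force: [-6.9, -12.7, 0.7]
gripper_width: 12.9
gripper_force: 27.2
```

```bash
python3 -c "
from h import *; import geo
s=manip.observe();print(s['position'],s['gripper_width'],s['gripper_force'])
for t in np.arange(.07,.57,.07): print(round(t,2),rel([*geo.post(t)[0],65],geo.post(t)[1]))"
```

```text
[513.03124607  64.25419955  68.39645587] 12.923359051964349 27.155239786952734
0.07 ([0.4, -7.9, 3.4], 0.113, 1.099)
0.14 ([1.1, -17.4, 3.5], 0.043, 1.099)
0.21 ([1.2, -27.0, 3.5], -0.027, 1.099)
0.28 ([0.6, -36.5, 3.6], -0.097, 1.099)
0.35 ([-0.7, -46.0, 3.6], -0.167, 1.099)
0.42 ([-2.6, -55.3, 3.7], -0.237, 1.099)
0.49 ([-5.1, -64.5, 3.7], -0.307, 1.099)
0.56 ([-8.3, -73.5, 3.8], -0.377, 1.099)
```

Call:
{"name": "carry_out", "arguments": {"delta_pos": [[0,-4,0],[0,-8,0],[1,-13,0],[1,-17,0],[1,-22,0],[1,-27,0],[1,-32,0],[0,-36,0],[0,-41,0],[-1,-46,0]], "yaw": [0,0,0,-0.03,-0.06,-0.09,-0.13,-0.16,-0.2,-0.23], "fingers": [0,0,0,0,0,0,0,0,0,0]}}

```text
t: 3.1
position: [493.0, 26.6, 68.4]
eef_rot: [-0.001, 0.12, 0.993, 0.001]
force: [-6.8, 6.2, 4.6]
gripper_width: 13.3
gripper_force: 27.5
```

```bash
python3 -c "
from h import *; import geo
s=manip.observe();print(s['position'],s['force'])
for t in np.arange(.4,.57,.03): print(round(t,2),rel([*geo.post(t)[0],65],geo.post(t)[1]))"
```

```text
[493.00669816  26.55023758  68.35088894] [-6.84041156  6.18199239  4.55726714]
0.4 ([-0.3, -10.3, 3.3], 0.014, 1.33)
0.43 ([-0.3, -14.4, 3.3], -0.016, 1.33)
0.46 ([-0.4, -18.5, 3.3], -0.046, 1.33)
0.49 ([-0.7, -22.6, 3.3], -0.076, 1.33)
0.52 ([-1.1, -26.7, 3.3], -0.106, 1.33)
0.55 ([-1.6, -30.8, 3.3], -0.136, 1.33)
```

Call:
{"name": "carry_out", "arguments": {"delta_pos": [[0,-5,0],[0,-9,0],[0,-14,0],[0,-18,0],[-1,-22,0],[-1,-26,0],[-1,-26,0],[-1,-26,0]], "yaw": [0,-0.02,-0.04,-0.06,-0.08,-0.1,-0.12,-0.12], "fingers": [0,0,0,0,0,0,0,0]}}

```text
t: 3.77
position: [487.3, 0.0, 68.3]
eef_rot: [-0.001, 0.061, 0.998, 0.0]
force: [-7.9, 1.1, 4.3]
gripper_width: 13.0
gripper_force: 27.5
```

```bash
python3 -c "
from h import *; import geo
s=manip.observe();print(s['position'],s['force'])
p=s['position'][:2]-geo.P; print(np.hypot(*p),np.arctan2(p[1],p[0])%(2*np.pi)-(geo.post(0)[1]+np.pi/2))
for t in np.arange(.52,.6,.03): print(round(t,2),rel([*geo.post(t)[0],65],geo.post(t)[1]))"
```

```text
[4.87264573e+02 1.01213147e-02 6.83101510e+01] [-7.93312824  1.14074628  4.34076508]
136.84383587334236 0.5230776021874024
0.52 ([-0.4, 0.4, 3.3], 0.012, 1.448)
0.55 ([-0.4, -3.7, 3.3], -0.018, 1.448)
0.58 ([-0.5, -7.8, 3.3], -0.048, 1.448)
```

Call:
{"name": "carry_out", "arguments": {"delta_pos": [[0,-2,0],[1,-5,0],[1,-5,0],[1,-5,0],[1,-5,0],[1,-5,0],[1,-5,0],[1,-5,-25],[1,-5,-60],[1,-5,-100]], "yaw": [0,0,0,0,0,0,0,0,0,0], "fingers": [0,0,0,0.4,0.4,0.4,0.4,0.5,1,1]}}

```text
t: 4.6
position: [486.4, -5.1, 166.8]
eef_rot: [-0.002, 0.062, 0.998, 0.0]
force: [0.9, -0.7, -0.5]
gripper_width: 65.3
gripper_force: 0.0
```

Run:
```python
from h import *; import geo
s=manip.observe();print(s['position'],s['force'])
f,K,T=cam("scene"); cv2.imwrite("pics/s1.png",cv2.resize(f[130:330,120:360],(720,600),interpolation=cv2.INTER_CUBIC))
for t in(.5,.56): print(t,((proj(K,T,[*geo.post(t)[0],77])-[120,130])*3).round())
print(rel([578,317.3,170],np.pi/2+.12))
```

```text
[486.36758083  -5.05113224 166.76142994] [ 0.90481941 -0.69245498 -0.47451924]
0.5 [382. 265.]
0.56 [389. 272.]
([-46.1, 331.6, 5.7], -0.243, 1.447)
```

View pics/s1.png

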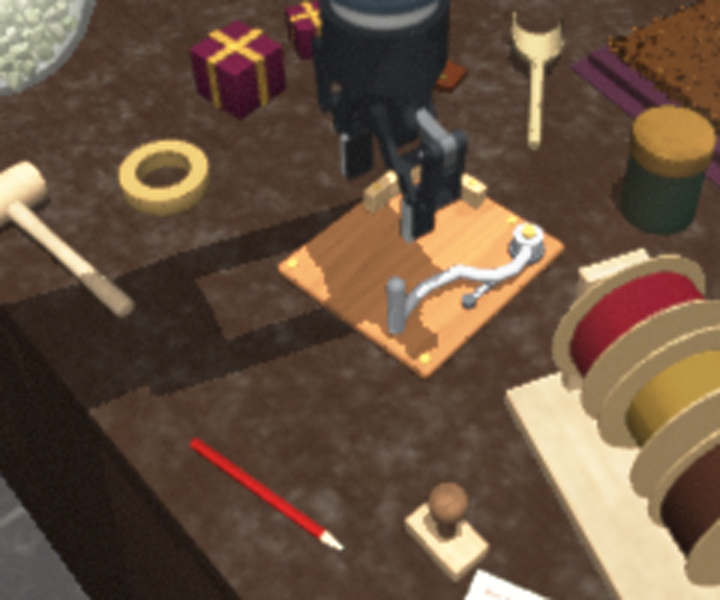

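The arm stays open, with its post top at crop (396,283), and the fingers are clear of it. Now the box.

Call:
{"name": "carry_out", "arguments": {"delta_pos": [[-46,332,5],[-46,332,5],[-46,332,5],[-46,332,5],[-46,332,5],[-46,332,5],[-46,332,5],[-46,332,5],[-46,332,5],[-46,332,5]], "yaw": [-0.24,-0.24,-0.24,-0.24,-0.24,-0.24,-0.24,-0.24,-0.24,-0.24], "fingers": [1,1,1,1,1,1,1,1,1,1]}}

```text
t: 5.48
position: [574.1, 321.0, 161.1]
eef_rot: [0.0, -0.06, 0.998, 0.0]
force: [-0.7, 0.2, -0.4]
gripper_width: 85.1
gripper_force: 0.0
```

Run:
```python
from h import *
s=manip.observe();print(s['position'],s['gripper_width'])
print(rel([578,317.3,50],np.pi/2+.12))
```

```text
[574.13981881 321.03061667 161.11893487] 85.13079342590021
([-3.4, -4.2, 111.1], -0.0, 1.691)
```

Call:
{"name": "carry_out", "arguments": {"delta_pos": [[-4,-4,30],[-4,-4,65],[-4,-4,95],[-4,-4,114],[-4,-4,114],[-4,-4,114],[-4,-4,114],[-4,-4,114],[-4,-4,114],[-4,-4,114]], "yaw": [0,0,0,0,0,0,0,0,0,0], "fingers": [1,1,1,1,1,0.6,0.5,0.5,0.5,0.5], "force": 25}}

```text
t: 6.32
position: [579.9, 315.0, 50.1]
eef_rot: [0.002, -0.058, 0.998, 0.0]
force: [0.8, -2.1, 3.9]
gripper_width: 61.5
gripper_force: 30.1
```

Run:
```python
from h import *
s=manip.observe();print(s['position'],s['gripper_width'],s['gripper_force'],s['force'],s['wrist_torque'],rel([578,317.3,46],np.pi/2+.12))
```

```text
[579.8506101  315.03798988  50.10000361] 61.54190457776363 30.081151127815247 [ 0.80768363 -2.10275259  3.91751323] [-0.1624263   0.05420927 -0.0947906 ] ([1.6, 2.5, 4.1], -0.004, 1.687)
```

Call:
{"name": "carry_out", "arguments": {"delta_pos": [[0,0,-25],[0,0,-60],[0,-30,-70],[0,-70,-70],[0,-110,-70],[0,-150,-70],[0,-190,-70],[0,-230,-70],[0,-235,-70],[0,-235,-70]], "yaw": [0,0,0,0,0.01,0.01,0.01,0.01,0.01,0.01], "fingers": [0.5,0.5,0.5,0.5,0.5,0.5,0.5,0.5,0.5,0.5]}}

```text
t: 7.15
position: [606.5, 78.4, 118.6]
eef_rot: [0.0, -0.051, 0.999, -0.0]
force: [0.2, -0.2, -0.9]
gripper_width: 61.6
gripper_force: 29.3
```

Run:
```python
from h import *; import geo
s=manip.observe();print(s['position'],s['gripper_width'],s['gripper_force'],s['force'])
print(rel([*geo.H(-6,-8),70],np.pi/2+.104))
```

```text
[606.50274448  78.43803749 118.61743725] 61.60856696679794 29.348003268241882 [ 0.23264908 -0.22353199 -0.87934972]
([21.7, -14.6, 48.6], -0.002, 1.673)
```

Call:
{"name": "carry_out", "arguments": {"delta_pos": [[20,-14,0],[22,-15,10],[22,-15,25],[22,-15,40],[22,-15,50],[22,-15,50],[22,-15,50]], "yaw": [0,0,0,0,0,0,0], "fingers": [0.5,0.5,0.5,0.5,0.5,0.5,0.5]}}

```text
t: 7.73
position: [585.1, 65.3, 67.5]
eef_rot: [-0.001, -0.054, 0.999, 0.0]
force: [0.3, -0.6, -1.3]
gripper_width: 61.6
gripper_force: 29.3
```

Run:
```python
from h import *; import geo
s=manip.observe();print(s['position'],s['gripper_width'],s['gripper_force'],s['force'])
f,K,T=cam("scene"); c=f[120:270,190:340]; cv2.imwrite("pics/s2.png",cv2.resize(c,(600,600),interpolation=cv2.INTER_CUBIC))
for a in((-31,-31),(-31,31),(31,-31)): print(a,((proj(K,T,[*geo.H(*a),67])-[190,120])*4).round(),((proj(K,T,[*geo.H(*a),12])-[190,120])*4).round())
print(rel([*geo.H(0,0),62],np.pi/2+.104))
```

```text
[585.12902846  65.30426939  67.50063102] 61.577657851769715 29.32609498500824 [ 0.26947028 -0.59116297 -1.30759317]
(-31, -31) [291. 308.] [289. 371.]
(-31, 31) [214. 260.] [216. 323.]
(31, -31) [357. 255.] [353. 318.]
([-6.3, 4.6, 6.3], 0.003, 1.678)
```

View pics/s2.png

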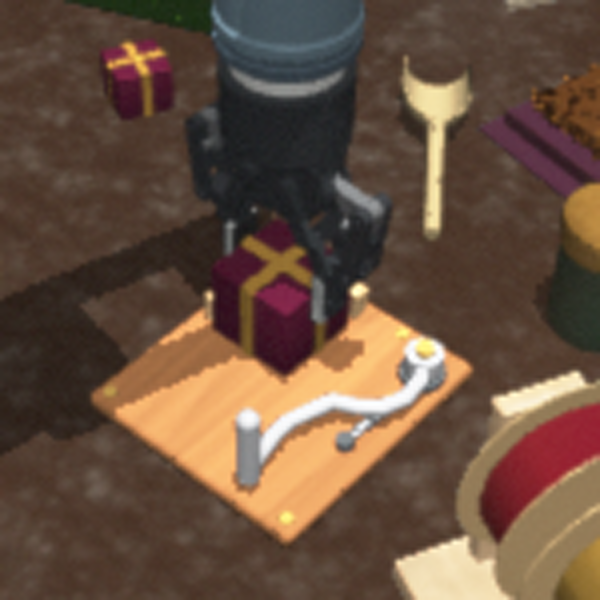

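The box hangs just above the board, a few mm short of the corner, with its near lower corner at crop (285,373). I'll lower it gently.

Call:
{"name": "carry_out", "arguments": {"delta_pos": [[0,0,2],[0,0,4],[0,0,5],[0,0,5.5],[0,0,5.5],[0,0,5.5]], "yaw": [0,0,0,0,0,0], "fingers": [0.5,0.5,0.5,0.5,0.5,0.5]}}

```text
t: 8.28
position: [585.7, 64.1, 62.7]
eef_rot: [0.0, -0.053, 0.999, -0.0]
force: [-0.4, -0.1, -1.2]
gripper_width: 61.4
gripper_force: 29.3
```

Call:
{"name": "carry_out", "arguments": {"delta_pos": [[0,0,0.5],[0,0,1],[0,0,1],[0,0,1]], "yaw": [0,0,0,0], "fingers": [0.5,0.5,0.5,0.5]}}

```text
t: 8.62
position: [585.7, 64.1, 62.1]
eef_rot: [0.0, -0.053, 0.999, -0.0]
force: [-2.0, -0.9, 4.1]
gripper_width: 61.7
gripper_force: 30.0
```

Call:
{"name": "carry_out", "arguments": {"delta_pos": [[-1,0,0],[-2,0,0],[-3,0,0],[-4,0,0],[-4,0,0],[-4,0,0]], "yaw": [0,0,0,0,0,0], "fingers": [0.5,0.5,0.5,0.5,0.5,0.5]}}

```text
t: 9.12
position: [589.6, 64.6, 62.1]
eef_rot: [0.0, -0.053, 0.999, -0.0]
force: [-2.9, -0.2, 5.8]
gripper_width: 61.4
gripper_force: 30.2
```

Call:
{"name": "carry_out", "arguments": {"delta_pos": [[-0.5,0,0],[-1,0,0],[-1.5,0,0],[-2,0,0],[-2,0,0],[-2,0,0]], "yaw": [0,0,0,0,0,0], "fingers": [0.5,0.5,0.5,0.5,0.5,0.5]}}

```text
t: 9.62
position: [591.4, 64.8, 62.1]
eef_rot: [-0.0, -0.053, 0.999, -0.0]
force: [-3.0, 0.1, 6.0]
gripper_width: 61.5
gripper_force: 30.2
```

Call:
{"name": "carry_out", "arguments": {"delta_pos": [[-0.5,0,0],[-1,0,0],[-1.5,0,0],[-2,0,0],[-2,0,0],[-2,0,0]], "yaw": [0,0,0,0,0,0], "fingers": [0.5,0.5,0.5,0.5,0.5,0.5]}}

```text
t: 10.12
position: [593.4, 65.0, 62.1]
eef_rot: [-0.0, -0.053, 0.999, -0.0]
force: [-3.2, 0.3, 7.0]
gripper_width: 61.5
gripper_force: 30.2
```

Call:
{"name": "carry_out", "arguments": {"delta_pos": [[-0.5,0,-0.3],[-1,0,-0.3],[-1.5,0,-0.3],[-2,0,-0.3],[-2,0,-0.3],[-2,0,-0.3]], "yaw": [0,0,0,0,0,0], "fingers": [0.5,0.5,0.5,0.5,0.5,0.5]}}

```text
t: 10.62
position: [594.0, 65.1, 62.2]
eef_rot: [-0.002, -0.053, 0.999, -0.0]
force: [-8.5, -1.9, 9.6]
gripper_width: 61.5
gripper_force: 30.6
```

Contact with the back edge at x≈594. I'll ease off slightly and slide the box left.

Call:
{"name": "carry_out", "arguments": {"delta_pos": [[0.6,0,-0.3],[0.6,1,-0.3],[0.6,2,-0.3],[0.6,3,-0.3],[0.6,4,-0.3],[0.6,4,-0.3],[0.6,4,-0.3]], "yaw": [0,0,0,0,0,0,0], "fingers": [0.5,0.5,0.5,0.5,0.5,0.5,0.5]}}

```text
t: 11.2
position: [593.7, 67.7, 62.2]
eef_rot: [-0.001, -0.053, 0.999, -0.001]
force: [-5.6, -7.1, 6.8]
gripper_width: 61.7
gripper_force: 30.3
```

Call:
{"name": "carry_out", "arguments": {"delta_pos": [[0.3,0.5,-0.2],[0.3,1,-0.2],[0.3,1,-0.2],[0.3,1,-0.2]], "yaw": [0,0,0,0], "fingers": [0.5,0.5,0.5,0.5]}}

```text
t: 11.53
position: [593.6, 68.8, 62.2]
eef_rot: [-0.001, -0.053, 0.999, -0.001]
force: [-3.9, -5.4, 4.3]
gripper_width: 61.7
gripper_force: 30.0
```

Call:
{"name": "carry_out", "arguments": {"delta_pos": [[0,0.5,0],[0,1,0],[0,1.5,0],[0,1.5,0],[0,1.5,0]], "yaw": [0,0,0,0,0], "fingers": [0.5,0.5,0.5,0.5,0.5]}}

```text
t: 11.95
position: [593.6, 68.9, 62.3]
eef_rot: [-0.001, -0.053, 0.999, -0.002]
force: [-4.3, -11.1, 4.5]
gripper_width: 61.7
gripper_force: 30.0
```

Both edges are in contact. I'll relax the side press, check x once more with a light push, then open and lift.

Call:
{"name": "carry_out", "arguments": {"delta_pos": [[-0.3,-0.7,0],[-0.3,-0.7,0],[-0.3,-0.7,0],[-0.3,-0.7,0]], "yaw": [0,0,0,0], "fingers": [0.5,0.5,0.5,0.5]}}

```text
t: 12.28
position: [593.6, 68.8, 62.3]
eef_rot: [-0.001, -0.053, 0.999, -0.002]
force: [-4.6, -8.5, 4.8]
gripper_width: 61.5
gripper_force: 30.1
```

Call:
{"name": "carry_out", "arguments": {"delta_pos": [[0,0,0],[0,0,0],[0,0,0],[0,0,0],[0,0,-15],[0,0,-40],[0,0,-70],[0,0,-100],[0,0,-100]], "yaw": [0,0,0,0,0,0,0,0,0], "fingers": [0.8,0.95,0.95,0.95,0.95,0.95,0.95,0.95,0.95]}}

```text
t: 13.03
position: [598.1, 71.2, 168.9]
eef_rot: [0.006, -0.053, 0.999, -0.001]
force: [0.4, 0.3, 0.9]
gripper_width: 81.3
gripper_force: 0.0
```

Call:
{"name": "carry_out", "arguments": {"delta_pos": [[40,0,0],[80,0,0],[120,0,0],[160,0,0],[160,0,0]], "yaw": [0,0,0,0,0], "fingers": [0.5,0.5,0.5,0.5,0.5]}}

```text
t: 13.45
position: [425.3, 55.2, 159.9]
eef_rot: [-0.006, -0.054, 0.999, 0.001]
force: [-1.2, 0.6, -1.5]
gripper_width: 42.9
gripper_force: 0.0
```

Run:
```python
from h import *; import geo
s=manip.observe();print(s['position'],s['force'])
f,K,T=cam("top"); c=f[140:230,210:310]; cv2.imwrite("pics/t3.png",cv2.resize(c,(660,594),interpolation=cv2.INTER_CUBIC))
pr=lambda p:((proj(K,T,p)-[210,140]+.5)*6.6).round().tolist()
print([pr([*geo.H(a,b),67]) for a,b in((31,31),(31,-31),(-31,-31),(-31,31),(0,0))])
for t in(.52,.56,.6): print(t,pr([*geo.post(t)[0],77]),geo.post(t)[0].round(1))
```

```text
[425.28028805  55.15436093 159.86248221] [-1.16520597  0.57072134 -1.52607631]
[[122.0, 153.0], [268.0, 136.0], [285.0, 282.0], [138.0, 299.0], [203.0, 217.0]]
0.52 [373.0, 462.0] [4.877e+02 4.000e-01]
0.56 [386.0, 464.0] [487.  -5.]
0.6 [400.0, 465.0] [486.6 -10.5]
```

View pics/t3.png

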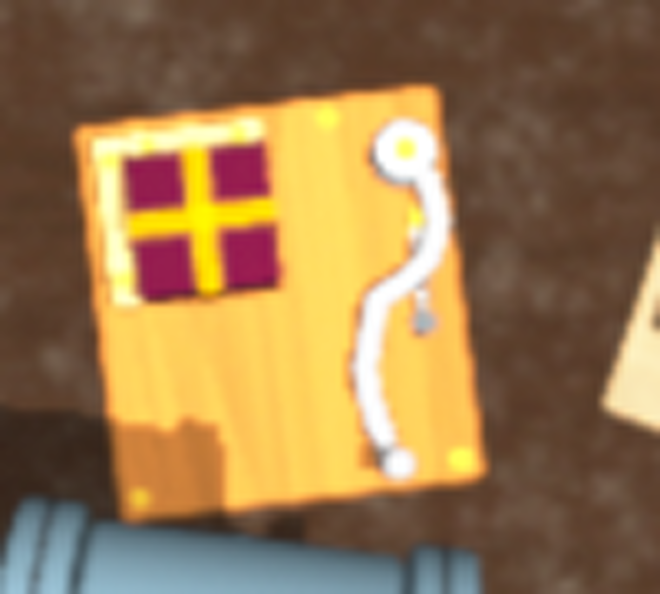

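The box sits in the corner with its centre at crop (202,220), and the arm is open at about 0.6 with its post at (400,465). There may be a gap of about 1 mm at the back edge, so I'll nudge the box home with shut fingers.

Run:
```python
from h import *; import geo
print(rel([*geo.H(-56,0),47],np.pi/2+.104))
```

```text
([-106.6, -1.6, 113.8], 0.002, 1.677)
```

Call:
{"name": "carry_out", "arguments": {"delta_pos": [[-40,0,30],[-75,0,60],[-95,0,85],[-95,0,105],[-95,0,110],[-95,0,110],[-95,0,110]], "yaw": [0,0,0,0,0,0,0], "fingers": [0,0,0,0,0,0,0]}}

```text
t: 14.08
position: [529.7, 64.2, 52.6]
eef_rot: [-0.0, -0.053, 0.999, 0.0]
force: [-0.9, 0.9, 0.3]
gripper_width: 0.1
gripper_force: 0.0
```

Run:
```python
from h import *; import geo
print(manip.observe()['position'],rel([*geo.H(-43,0),47],np.pi/2+.104))
```

```text
[529.65560468  64.20746738  52.59241901] ([-19.2, -0.4, 5.6], 0.002, 1.677)
```

Call:
{"name": "carry_out", "arguments": {"delta_pos": [[-5,0,4],[-10,0,4],[-14,0,4],[-15,0,4],[-16,0,4],[-17,0,4],[-17,0,4],[-17,0,4]], "yaw": [0,0,0,0,0,0,0,0], "fingers": [0,0,0,0,0,0,0,0]}}

```text
t: 14.75
position: [546.5, 65.9, 48.4]
eef_rot: [-0.0, -0.053, 0.999, 0.0]
force: [-0.0, 0.2, -0.8]
gripper_width: 0.4
gripper_force: 0.0
```

Call:
{"name": "carry_out", "arguments": {"delta_pos": [[-0.5,0,0],[-1,0,0],[-1.5,0,0],[-2,0,0],[-2.5,0,0],[-3,0,0],[-3,0,0],[-3,0,0]], "yaw": [0,0,0,0,0,0,0,0], "fingers": [0,0,0,0,0,0,0,0]}}

```text
t: 15.42
position: [548.7, 66.2, 48.1]
eef_rot: [-0.001, -0.053, 0.999, 0.0]
force: [-4.3, -0.6, 1.9]
gripper_width: -0.3
gripper_force: 0.0
```

Call:
{"name": "carry_out", "arguments": {"delta_pos": [[-0.5,0,0],[-0.8,0,0],[-0.8,0,0],[-0.8,0,0]], "yaw": [0,0,0,0], "fingers": [0,0,0,0]}}

```text
t: 15.75
position: [548.8, 66.3, 48.0]
eef_rot: [-0.002, -0.053, 0.999, 0.0]
force: [-6.0, -0.4, 3.2]
gripper_width: -0.3
gripper_force: 0.0
```

Call:
{"name": "carry_out", "arguments": {"delta_pos": [[8,0,0],[12,-20,-15],[12,-50,-15],[0,-56,-15],[-20,-56,-15],[-38,-56,-15],[-38,-56,-15],[-38,-50,-15],[-38,-50,-15]], "yaw": [0,0,0,0,0,0,0,0,0], "fingers": [0,0,0,0,0,0,0,0,0]}}

```text
t: 16.5
position: [592.3, 21.6, 62.9]
eef_rot: [-0.001, -0.053, 0.999, 0.0]
force: [-0.1, -0.2, 0.7]
gripper_width: -0.2
gripper_force: 0.0
```

Run:
```python
from h import *; import geo
print(manip.observe()['position'],manip.observe()['force'],rel([*geo.H(-4,-45.5),60],np.pi/2+.104))
```

```text
[592.2784383   21.62858107  62.92871247] [-0.11113356 -0.15509035  0.65972891] ([-0.4, 3.0, 2.9], 0.003, 1.677)
```

Call:
{"name": "carry_out", "arguments": {"delta_pos": [[0,1,0],[0,1.5,0],[0,2,0],[0,2.5,0],[0,3,0],[0,3.5,0],[0,4,0],[0,4,0]], "yaw": [0,0,0,0,0,0,0,0], "fingers": [0,0,0,0,0,0,0,0]}}

```text
t: 17.17
position: [593.0, 23.7, 63.6]
eef_rot: [-0.0, -0.053, 0.999, -0.001]
force: [-1.6, -4.3, 1.3]
gripper_width: -0.1
gripper_force: 2.3
```

Both pushes met firm resistance at about 4–6 N, so the box is home. Now back off and go to the post.

Call:
{"name": "carry_out", "arguments": {"delta_pos": [[0,-4,0],[0,-6,-30],[20,-10,-70],[60,-30,-75],[90,-60,-75],[100,-80,-75],[107,-80,-75],[107,-80,-75],[107,-80,-75]], "yaw": [0,0,0,0.05,0.1,0.14,0.14,0.14,0.14], "fingers": [0,0,0,0.4,0.5,0.5,0.5,0.5,0.5]}}

```text
t: 17.92
position: [495.4, -66.1, 138.4]
eef_rot: [0.0, 0.017, 1.0, 0.0]
force: [0.8, 0.6, -1.1]
gripper_width: 42.9
gripper_force: 0.0
```

Run:
```python
from h import *; import geo
print(manip.observe()['position'],rel([*geo.post(.6)[0],67],geo.post(.6)[1]))
```

```text
[495.38741115 -66.10989197 138.43398427] ([10.7, 55.2, 71.5], 0.02, 1.536)
```

Call:
{"name": "carry_out", "arguments": {"delta_pos": [[6,30,0],[10,55,0],[10,55,0],[10,55,20],[10,55,50],[10,55,71],[10,55,71],[10,55,71]], "yaw": [0.02,0.02,0.02,0.02,0.02,0.02,0.02,0.02], "fingers": [0.5,0.5,0.5,0.5,0.5,0.5,0.5,0.5]}}

```text
t: 18.58
position: [486.8, -10.1, 66.4]
eef_rot: [-0.001, 0.026, 1.0, 0.0]
force: [0.0, 0.0, 1.2]
gripper_width: 42.6
gripper_force: 0.0
```

Call:
{"name": "carry_out", "arguments": {"delta_pos": [[0,0,0],[0,0,0],[0,0,0],[0,0,0],[0,0,0]], "yaw": [0,0,0,0,0], "fingers": [0.1,0,0,0,0], "force": 30}}

```text
t: 19.0
position: [488.3, -11.5, 68.7]
eef_rot: [0.002, 0.027, 1.0, -0.0]
force: [0.2, -0.3, 6.1]
gripper_width: 12.9
gripper_force: 30.5
```

Run:
```python
from h import *; import geo
s=manip.observe();print(s['position'],s['force'],s['gripper_width'])
for t in np.arange(.57,.1,-.05): print(round(t,2),rel([*geo.post(t)[0],67],geo.post(t)[1]))
```

```text
[488.30125351 -11.4520788   68.68664091] [ 0.17894327 -0.29128363  6.14516589] 12.907264022229374
0.57 ([1.7, 5.0, 1.7], 0.031, 1.517)
0.52 ([1.3, 11.8, 1.7], 0.081, 1.517)
0.47 ([0.6, 18.6, 1.7], 0.131, 1.517)
0.42 ([-0.5, 25.3, 1.7], 0.181, 1.517)
0.37 ([-1.9, 32.0, 1.7], 0.231, 1.517)
0.32 ([-3.6, 38.6, 1.7], 0.281, 1.517)
0.27 ([-5.7, 45.1, 1.7], 0.331, 1.517)
0.22 ([-8.0, 51.5, 1.7], 0.381, 1.517)
0.17 ([-10.7, 57.8, 1.7], 0.431, 1.517)
0.12 ([-13.7, 63.9, 1.7], 0.481, 1.517)
```

Call:
{"name": "carry_out", "arguments": {"delta_pos": [[0,3,0],[0,7,0],[0,11,0],[-0.5,15,0],[-1,18.5,0],[-1.5,22,0],[-2,25,0],[-2.5,28.5,0],[-3.4,32,0],[-4,35,0]], "yaw": [0.02,0.05,0.08,0.1,0.13,0.16,0.18,0.2,0.23,0.25], "fingers": [0,0,0,0,0,0,0,0,0,0]}}

```text
t: 19.83
position: [495.1, 23.5, 68.7]
eef_rot: [0.003, 0.152, 0.988, 0.0]
force: [3.5, 0.0, 4.1]
gripper_width: 12.8
gripper_force: 30.4
```

```bash
cat > st.py <<'E'
from h import *; import geo
s=manip.observe();p=s['position'][:2]-geo.P
print(s['position'],s['force'],s['gripper_width'],'r',np.hypot(*p),'th',np.arctan2(p[1],p[0])%(2*np.pi)-(geo.post(0)[1]+np.pi/2))
for t in np.arange(.4,.07,-.03): print(round(t,2),rel([*geo.post(t)[0],67],geo.post(t)[1]))
E
python3 st.py
```

```text
[495.0828314   23.54228186  68.74756426] [3.49974418 0.04313115 4.06527581] 12.782849812431827 r 134.40199557384403 th 0.3408696132794278
0.4 ([1.9, -8.1, 1.7], -0.051, 1.265)
0.37 ([2.1, -4.0, 1.7], -0.021, 1.265)
0.34 ([2.1, 0.1, 1.7], 0.009, 1.265)
0.31 ([2.0, 4.2, 1.7], 0.039, 1.265)
0.28 ([1.8, 8.3, 1.7], 0.069, 1.265)
0.25 ([1.4, 12.4, 1.8], 0.099, 1.265)
0.22 ([1.0, 16.5, 1.8], 0.129, 1.265)
0.19 ([0.4, 20.5, 1.8], 0.159, 1.265)
0.16 ([-0.3, 24.6, 1.8], 0.189, 1.265)
0.13 ([-1.1, 28.6, 1.8], 0.219, 1.265)
0.1 ([-2.1, 32.5, 1.8], 0.249, 1.265)
0.07 ([-3.2, 36.5, 1.8], 0.279, 1.265)
```

Call:
{"name": "carry_out", "arguments": {"delta_pos": [[0.5,3,0],[0.8,6,0],[1,9,0],[1,11,0],[0.7,13,0],[0.5,15,0],[0.3,17,0],[0,19,0],[-0.3,21,0],[-0.3,21,0]], "yaw": [0.02,0.04,0.07,0.09,0.1,0.12,0.13,0.15,0.16,0.16], "fingers": [0,0,0,0,0,0,0,0,0,0]}}

```text
t: 20.67
position: [503.4, 43.2, 68.8]
eef_rot: [0.004, 0.23, 0.973, 0.001]
force: [7.0, -1.3, -0.3]
gripper_width: 13.1
gripper_force: 30.0
```

```bash
python3 st.py | sed '2,8d'
```

```text
[503.36379283  43.19457943  68.84008476] [ 7.01767312 -1.26558861 -0.29334398] 13.060024569107062 r 134.28012889104212 th 0.18196178377464767
0.19 ([2.2, -1.1, 1.8], -0.0, 1.106)
0.16 ([2.2, 3.0, 1.8], 0.03, 1.106)
0.13 ([2.0, 7.1, 1.8], 0.06, 1.106)
0.1 ([1.7, 11.2, 1.9], 0.09, 1.106)
0.07 ([1.3, 15.3, 1.9], 0.12, 1.106)
```

Call:
{"name": "carry_out", "arguments": {"delta_pos": [[0.3,1.5,0],[0.6,3,0],[0.8,4,0],[1,5,0],[1,6,0],[1,7,0],[1,8,0],[1,8,0]], "yaw": [0.01,0.02,0.03,0.04,0.05,0.06,0.07,0.07], "fingers": [0,0,0,0,0,0,0,0]}}

```text
t: 21.33
position: [507.1, 50.1, 68.9]
eef_rot: [0.005, 0.264, 0.964, 0.0]
force: [10.2, -3.2, -3.4]
gripper_width: 12.6
gripper_force: 29.7
```

```bash
python3 st.py | sed '2,8d'
```

```text
[507.11592286  50.05330136  68.88809489] [10.16453012 -3.21965628 -3.40398623] 12.624684085842452 r 134.2886024320098 th 0.12373413406117884
0.19 ([1.9, -9.1, 1.8], -0.07, 1.036)
0.16 ([2.1, -5.0, 1.8], -0.04, 1.036)
0.13 ([2.2, -0.9, 1.9], -0.01, 1.036)
0.1 ([2.2, 3.2, 1.9], 0.02, 1.036)
0.07 ([2.1, 7.3, 1.9], 0.05, 1.036)
```

Call:
{"name": "carry_out", "arguments": {"delta_pos": [[-0.4,0.5,0],[-0.8,1,0],[-1.2,1.5,0],[-1.6,2,0],[-1.6,2,0],[-1.6,2,0]], "yaw": [0,0,0,0,0,0], "fingers": [0,0,0,0,0,0]}}

```text
t: 21.83
position: [507.7, 50.9, 68.8]
eef_rot: [0.004, 0.264, 0.965, -0.0]
force: [6.1, -4.2, 1.1]
gripper_width: 12.7
gripper_force: 30.2
```

```bash
python3 st.py | head -1
```

```text
[507.67887568  50.89086299  68.79371951] [ 6.08385285 -4.20272139  1.11779934] 12.715736376610993 r 134.23086343561957 th 0.11622987426122311
```

Call:
{"name": "carry_out", "arguments": {"delta_pos": [[-0.5,0.5,0],[-1,1,0],[-1,1,0],[-1,1,0]], "yaw": [0,0,0,0], "fingers": [0,0,0,0]}}

```text
t: 22.17
position: [507.9, 51.3, 68.7]
eef_rot: [0.002, 0.264, 0.965, -0.0]
force: [1.5, -4.7, 3.9]
gripper_width: 12.7
gripper_force: 30.5
```

```bash
python3 st.py | head -1
```

```text
[507.93563845  51.25972091  68.72389601] [ 1.52163595 -4.71791208  3.91826193] 12.731772361202063 r 134.2002586105067 th 0.1128891108124126
```

The arm is resting on the box at θ≈0.113. The force at the post has reversed, so the box now carries the spring. I'll release, lift clear and check.

Call:
{"name": "carry_out", "arguments": {"delta_pos": [[0,0,0],[0,0,0],[0,0,0],[0,0,0],[0,0,-20],[0,0,-50],[0,0,-90],[0,0,-120]], "yaw": [0,0,0,0,0,0,0,0], "fingers": [0.2,0.4,0.4,0.4,0.4,0.4,0.4,0.4]}}

```text
t: 22.83
position: [505.7, 52.7, 189.3]
eef_rot: [-0.0, 0.264, 0.965, 0.0]
force: [1.8, 0.2, 0.6]
gripper_width: 33.8
gripper_force: 0.0
```

Call:
{"name": "carry_out", "arguments": {"delta_pos": [[30,0,0],[70,0,0],[110,0,0],[140,0,0],[140,0,0],[140,0,0]], "yaw": [0,0,0,0,0,0], "fingers": [0.4,0.4,0.4,0.4,0.4,0.4]}}

```text
t: 23.33
position: [384.1, 124.5, 187.5]
eef_rot: [0.0, 0.263, 0.965, 0.0]
force: [1.3, 0.6, -0.2]
gripper_width: 34.2
gripper_force: 0.0
```

Run:
```python
from h import *; import geo
s=manip.observe();print(s['t'],s['position'],s['force'])
f,K,T=cam("top"); c=f[140:230,210:310]; a=cv2.resize(c,(440,396),interpolation=cv2.INTER_CUBIC)
print([((proj(K,T,[*geo.post(t)[0],77])-[210,140]+.5)*4.4).round().tolist() for t in(0,.11,.2)],((proj(K,T,[*geo.H(0,0),67])-[210,140]+.5)*4.4).round())
f,K,T=cam("scene"); b=cv2.resize(f[150:250,200:290],(356,396),interpolation=cv2.INTER_CUBIC); cv2.imwrite("pics/e.png",np.hstack([a,b]))
```

```text
23.3333 [384.10797314 124.54208547 187.45790935] [ 1.25227519  0.60566097 -0.22032598]
[[145.0, 266.0], [165.0, 280.0], [182.0, 289.0]] [135. 145.]
```

View pics/e.png

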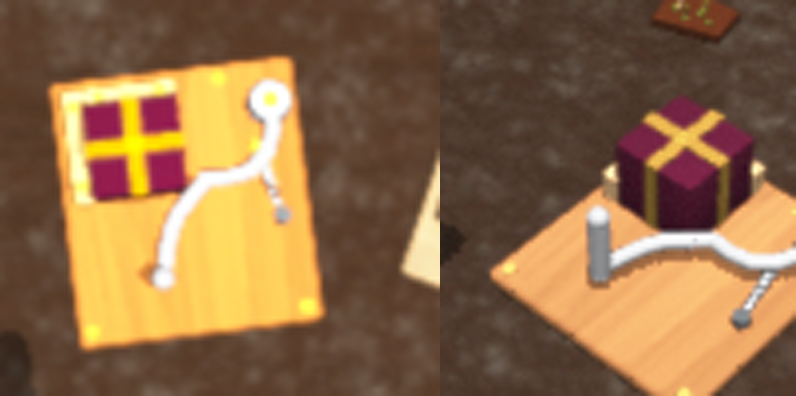

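The box is in the corner with its centre at (135,146), against an expected (135,145). The post at (164,279) corresponds to θ≈0.11, and the bar rests on the box's near right corner. The robot is clear, so I'll hand the job in.

```bash
python3 -c "
from h import *
print(manip.finish_job())"
```

```text
the job is handed in; nothing more can be done
None
```

The gift box is pressed home into the corner and clamped by the sprung arm, which rests on it at about 0.11 rad; the gripper is clear of everything, and I handed the job in at about 23 s of the 72 s allowed.

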